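# Guitar set-up bench: call up the tuner on a twin-footswitch pedal

## Task

Put the teal twin-footswitch pedal into tuner mode: press both of its footswitches fully down together, one fingertip on each, hold both down for a good two seconds, then let go so that both spring back up. Do it where the pedal stands, without lifting it or sliding it about, do not press one of its footswitches on its own or any on the cream or orange pedals, and leave everything else on the bench as it is.

Things in the scene. Friction and masses are not known exactly. Their poses are not given: they have to be found in the camera images.
- teal_pedal: Teal metal effects pedal, box 121 (x) x 145 (y) mm, deck 40 mm above the bench, 0.6 to 1.1 kg, loose on rubber feet. Origin: centre of its underside. Two footswitches 36 mm from the middle towards -x (the side nearer the robot) and 30 mm either side (+y left, -y right), 60 mm apart. +x half: four black knobs 18 mm across, 15 mm above the deck; a black tuner window between.
- teal_left_top (a point): Centre of the top face of the round aluminium cap (24 mm across, flat) of the left (+y) footswitch of the teal pedal. When up this point is 60 mm above the bench, 20 mm above the pedal's deck; it moves with the cap.
- teal_right_top (a point): Centre of the top face of the round aluminium cap (24 mm across, flat) of the right (-y) footswitch of the teal pedal. When up this point is 60 mm above the bench, 20 mm above the pedal's deck; it moves with the cap.
- teal_left (a joint): Metal cap of the left (+y) footswitch of the teal pedal. Value 0 when up, 0.006 m when fully down (travel 6 mm straight down). Its spring pushes back with 1.5 N at the top, rising evenly to 3.5 N fully down, then a hard stop. It springs back up by itself when let go.
- teal_right (a joint): Metal cap of the right (-y) footswitch of the teal pedal. Value 0 when up, 0.006 m when fully down (travel 6 mm straight down). Its spring pushes back with 1.5 N at the top, rising evenly to 3.5 N fully down, then a hard stop. It springs back up by itself when let go.
- cream_pedal: Cream pedal of the same case and footswitch layout (121 x 145 mm, deck at 40 mm), but with three dark brown knobs and no tuner window. To be left alone. It and the teal pedal change places from start to start. Origin: centre of its underside.
- cream_left (a joint): Metal cap of the left (+y) footswitch of the cream pedal. Value 0 when up, 0.006 m when fully down (travel 6 mm straight down). Its spring pushes back with 1.5 N at the top, rising evenly to 3.5 N fully down, then a hard stop. It springs back up by itself when let go.
- cream_right (a joint): Metal cap of the right (-y) footswitch of the cream pedal. Value 0 when up, 0.006 m when fully down (travel 6 mm straight down). Its spring pushes back with 1.5 N at the top, rising evenly to 3.5 N fully down, then a hard stop. It springs back up by itself when let go.
- orange_pedal: Small orange pedal 112 (x) x 60 (y) mm, deck at 31 mm, with one footswitch and two white knobs, between the two large ones. To be left alone. Origin: centre of its underside.
- orange_switch (a joint): Footswitch of the orange pedal: 0 up, 0.006 m fully down.
- screwdriver: Screwdriver with a red handle, 200 mm long, lying on the bench near the robot. Origin: near the middle of its length. Bystander.
- neck: Guitar neck with dark fingerboard, 640 mm long, lying fingerboard up on the left of the bench. Origin: under the middle of its fingerboard. Bystander.
- glue_bottle: Wood-glue bottle, 64 mm across and 200 mm tall, red cap, standing on the right. Origin: centre of its foot. Bystander.
- coffee_cup: Green paper cup with white lid, 85 mm across and 120 mm tall, standing on the right. Origin: centre of its foot. Bystander.
- sanding_block: Wood and cork sanding block 110 x 65 x 28 mm, near the robot on its left. Origin: centre of its underside. Bystander.
- battery: Black cordless-drill battery, 112 x 74 x 61 mm, near the robot on its right. Origin: centre of its underside. Bystander.
There are look-alikes about, which are no part of the job. Leave any blue look-alike of the teal_pedal alone.

How it is judged (in metres and radians):
On the way:
1. both teal footswitches are fully down together (each more than 4.5 of 6 mm) and stay so for 1.8 s (value of joint each of teal_left, teal_right above 0.0045 m), for 1.8 s.
At the end, for the whole second after the job is handed in: After both teal footswitches have been held down together (each beyond 4.5 mm) for 1.8 s, both are up again (within 1.2 mm), and the teal pedal stands flat and still within 15 mm of where it stood (value of joint each of teal_left, teal_right below 0.0012 m and distance of teal_pedal from where it was at the start of the episode below 0.015 m and angle between teal_pedal's own z axis and vertical below 0.05 rad and linear speed of teal_pedal below 0.02 m/s); the robot touches nothing.
It fails at once if one teal footswitch is pushed down (over 4.5 mm) while the other is still up (under 1 mm) ((value of joint teal_left above 0.0045 m and value of joint teal_right below 0.001 m) or (value of joint teal_right above 0.0045 m and value of joint teal_left below 0.001 m)).
It fails at once if the teal pedal is slid more than 20 mm, lifted more than 8 mm or tipped (distance of teal_pedal from where it was at the start of the episode above 0.02 m or height (world z) of teal_pedal above 0.008 m or angle between teal_pedal's own z axis and vertical above 0.15 rad).
It fails at once if a footswitch of the cream or orange pedal is pressed (over 2 mm) (value of joint any of cream_left, cream_right, orange_switch above 0.002 m).
It fails at once if another pedal is moved more than 15 mm (distance of any of cream_pedal, orange_pedal from where it was at the start of the episode above 0.015 m).
It fails at once if something else on the bench is moved more than 25 mm (distance of any of screwdriver, neck, glue_bottle, coffee_cup, sanding_block, battery from where it was at the start of the episode above 0.025 m).
It also fails if it takes over 34 s, if anything falls off the work surface, if the arm or the gripper's body presses on something with over 40 N, if the wrist force passes 120 N, or if a joint passes its speed limit or range.

## Robot

A 6-joint arm with a two-finger parallel gripper is mounted at the origin on the work surface. World frame = base frame: x ahead of the robot, y to its left, z up, the work surface at z = 0. Lengths are in m, angles in degrees, forces in N, time in s.
With the tool pointing down it reaches from about 0.225 to 0.875 m from the base axis. Payload 3.4 kg.
Tool frame: the origin (TCP) lies on the mounting face of the last link; the fingertips stand 173 mm ahead of it and the grasp point (between the pads) lies 155 mm ahead of it; z points along the fingers, y is the line along which they close (so a half turn about z gives the same grasp; the last joint's range is limited). The gripper opens to 85 mm and grips with 20 to 120 N. Pads are 22 mm wide; open, the fingers measure 114 mm over their backs; the gripper's body (76 mm by 85 mm) begins 54 mm behind the grasp point. The pads swing forward as they close: fully open they stand 13 mm farther back than shut.
Start: joints at [64.744, 15.808, 86.224, -0, 77.962, -6.933], TCP at [0.181, 0.546, 0.405] pointing down, gripper open.
Joint ranges: [-165.64, 165.64], [-43.16, 119.46], [12.63, 154.43], [-67.54, 247.53], [6.08, 155.33], [-154.97, 154.97]. Speed limits (degrees/s): [147.25, 147.25, 180, 180, 180, 180].

## Interface

Orientations are given as [roll, pitch, yaw] about the fixed x, y, z axes, in that order (R = Rz(yaw) Ry(pitch) Rx(roll)).
In Python, from cell import env, optics, workorder gives the robot as it stands.
- The arm moves only by the shell command python3 -m handwheel 'ROWS' [FORCE]. ROWS is JSON, a list that holds one entry, the list of rows, each a list of 7 numbers: the shift along the tool's x, y, z in units of 0.1 m (1.0 is 0.1 m), then the turn, a rotation vector about the tool's x, y, z in units of 45 degrees (1.0 is 45 degrees), then the opening, from 0 (shut) to 1 (fully open). In form: [[[tx, ty, tz, ax, ay, az, gripper], ...]]. A call has 1 to 20 rows; each row is the pose to reach, as a shift and turn from the pose commanded when the call began, along the tool's axes at that moment; what a row does not reach only later rows make up. A row lasts 1/8 s, in which the tool goes at most 62.5 mm and 10.7 degrees, less where a joint would pass 70% of its speed; a pose out of reach is approached as far as the arm can. A call with a number of a shift or a turn outside -1 to 1 is refused whole. A call with a gripper value outside its range is refused whole. The fingers move at their own pace and stop on an object; FORCE is the grip in N (left out, the last holds). Time passes only in rows, so rows that repeat a pose let the fingers close. It gives the time, the measured TCP pose, the force, the opening and the grip force at its end, in the units of the state.
- env.read_state(): the state, without advancing time (a new reading comes with each control period).
- optics.read_camera(name): name is "scene" or "top" or "wrist"; returns (picture, depth): 480x640x3 uint8, red, green, blue; 480x640 float32, m along the optical axis (not along the pixel's ray), 0 where there is no reading.
- optics.camera_params(name): a dict with "vfov" (degrees; the focal length in pixels is half the picture's height over the tangent of half this angle, whatever the lens; pixels are square), "cx", "cy" (the principal point, pixels), "dist_coeffs" ([k1, k2, p1, p2, k3] as OpenCV has them; the pictures are not rectified), "rvec" (rotation vector, rad) and "tvec" (3), from world to camera coordinates, as OpenCV has them; the wrist camera has in their place "tool_from_camera" (4x4, takes a point from camera to tool coordinates, whose origin is the TCP and whose axes are the flange's). Camera axes: x right, y down, z forward; pixel columns grow to the right and rows downward; lengths in m; the calibration is good to about 2 mm. A picture is of the moment at which its call begins: read the wrist's pose just before it. camera_params takes no time and is no camera call.
- workorder.sign_off(): hands the job in; it is judged then, once.
The state is a dict: "clock": time; "joints": joint angles; "qvel": joint speeds; "tau": joint torques, N m; "tcp_pos": TCP position; "tool_rot": TCP orientation; "ft_force": force on the tool from outside, world axes, zero at the start; "ft_torque": the same for the moment, N m; "grip_width": finger opening in m; "grasp_force": force on a finger pad.
Only numpy, scipy, OpenCV 4.12 (cv2) and the standard library are available. Lean on these libraries where they do the work, as an engineer would, in place of code of your own. Each camera call takes 0.05 s, during which the arm holds its last target. There are 200 camera calls.

## Working session

There is one attempt and no reset: what is moved stays moved. The work goes in short steps, Python scripts to look and compute and a shell command to move; the robot and the scene stay as the last step left them, time stands still between calls to the robot, and variables do not carry over. Pictures are saved under pics/ and viewed, at most 10 in all, crops included, and the job is handed in when it is done.

```bash
ls; mkdir -p pics; python3 - <<'E'
from cell import env, optics
import cv2
s=env.read_state(); print(s)
for n in("top","scene"):
    p,d=optics.read_camera(n); cv2.imwrite(f"pics/{n}0.png",p[:,:,::-1]); print(n,optics.camera_params(n), d.min(),d.max())
print(optics.camera_params("wrist"))
E
```

```text
pics
{'clock': 0.0, 'joints': array([ 6.47456280e+01,  1.58467287e+01,  8.62953636e+01,  1.32612958e-03,
        7.79627427e+01, -6.93058623e+00]), 'qvel': array([-0.00351051, -0.02337268, -0.02784318, -0.07924095,  0.04543441,
        0.0089785 ]), 'tau': array([ 1.58296280e-04, -4.16775155e+01, -2.45802605e+01, -1.85791937e-04,
        1.12194935e-02,  1.92972124e-05]), 'tcp_pos': array([0.1806578 , 0.54565101, 0.40384732]), 'tool_rot': array([-1.79896087e+02, -1.39370910e-02,  1.61675924e+02]), 'ft_force': array([-1.15275517, -0.47194166,  0.26636116]), 'ft_torque': array([ 0.00632357, -0.02811702,  0.04372164]), 'grasp_force': 0.0, 'grip_width': 0.08557528246050093}
top {'vfov': 51.7258965837148, 'cx': 323.95960118543036, 'cy': 232.39047848609195, 'dist_coeffs': array([-0.12093296,  0.        ,  0.        ,  0.        ,  0.        ]), 'rvec': array([ 2.08655621, -2.1462278 ,  0.1725694 ]), 'tvec': array([0.0172183 , 0.45911181, 1.17209549])} 0.0 2.2258544
scene {'vfov': 50.49249898155449, 'cx': 321.00420778768404, 'cy': 240.34003673552863, 'dist_coeffs': array([-0.02476166,  0.        ,  0.        ,  0.        ,  0.        ]), 'rvec': array([ 1.24159622,  2.3900986 , -0.89685131]), 'tvec': array([ 0.28908871, -0.23786131,  1.58489273])} 0.0 3.6844249
{'vfov': 66.20385676732184, 'cx': 319.6331142258045, 'cy': 232.09090725223405, 'dist_coeffs': array([0.00443375, 0.        , 0.        , 0.        , 0.        ]), 'tool_from_camera': array([[-1.74242848e-03, -9.64827380e-01, -2.62878471e-01,
         6.76280822e-02],
       [ 9.99998193e-01, -1.88091764e-03,  2.75167093e-04,
         7.67023731e-04],
       [-7.59941498e-04, -2.62877517e-01,  9.64828914e-01,
         3.08032548e-02],
       [ 0.00000000e+00,  0.00000000e+00,  0.00000000e+00,
         1.00000000e+00]])}
```

View pics/top0.png

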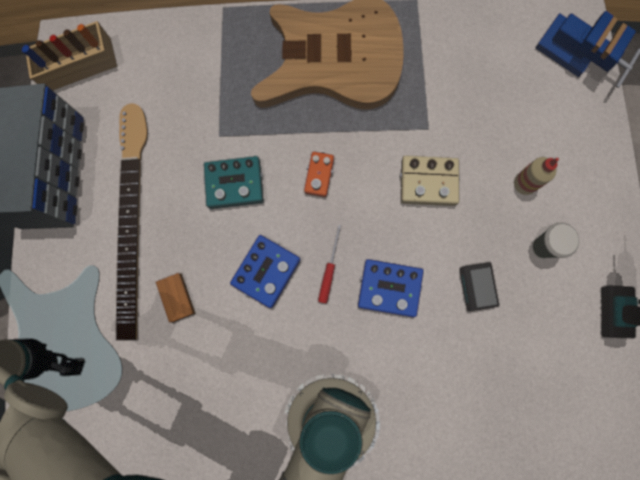

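View pics/scene0.png

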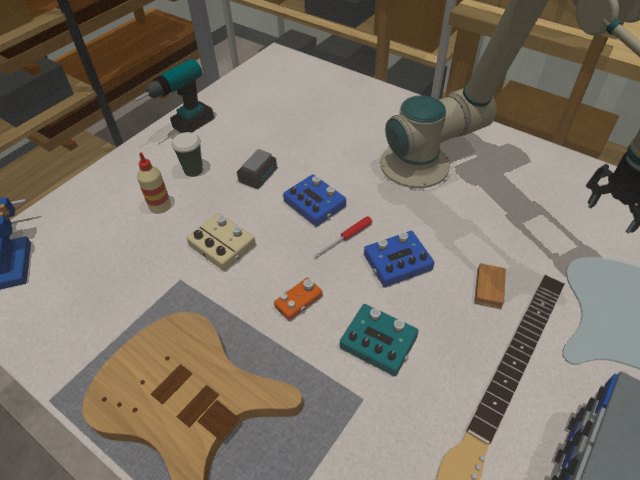

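The top view shows the teal pedal at about (233,182). Two blue look-alikes are at (265,271) and (391,288), cream is at (430,181) and orange at (319,174). Only the one at (233,182) is teal, with its two caps near (220,194) and (244,191). I'll confirm it with a crop and measure it.

```bash
cat > h.py <<'E'
import numpy as np, cv2
from cell import env, optics
from scipy.spatial.transform import Rotation as R
def cam(n, s=None):
    c=optics.camera_params(n); f=240/np.tan(np.radians(c["vfov"]/2))
    K=np.array([[f,0,c["cx"]],[0,f,c["cy"]],[0,0,1]])
    if n=="wrist":
        T=np.eye(4); T[:3,:3]=R.from_euler("xyz",s["tool_rot"],degrees=True).as_matrix(); T[:3,3]=s["tcp_pos"]
        M=T@c["tool_from_camera"]
    else:
        M=np.eye(4); r=cv2.Rodrigues(c["rvec"])[0]; M[:3,:3]=r.T; M[:3,3]=-r.T@c["tvec"]
    return K,c["dist_coeffs"],M
def cast(uv,C,z):
    K,D,M=C
    p=cv2.undistortPoints(np.array(uv,float).reshape(-1,1,2),K,D).reshape(-1,2)
    d=np.c_[p,np.ones(len(p))]@M[:3,:3].T
    return M[:3,3]+d*((z-M[2,3])/d[:,2])[:,None]
def teal(p):
    h=cv2.cvtColor(p,cv2.COLOR_RGB2HSV)
    m=cv2.inRange(h,(78,90,30),(98,255,255))
    return h,m
E
python3 - <<'E'
from h import *
p,d=optics.read_camera("top"); h,m=teal(p); C=cam("top")
x0,y0,x1,y1=195,145,275,220
mm=np.zeros_like(m); mm[y0:y1,x0:x1]=m[y0:y1,x0:x1]
pts=cv2.findNonZero(mm); print(cv2.minAreaRect(pts), len(pts))
b=cv2.boxPoints(cv2.minAreaRect(pts)); w=cast(b,C,0.035); print(w.round(3), w.mean(0).round(3))
g=((h[...,1]<70)&(h[...,2]>110)).astype(np.uint8)*255
hull=np.zeros_like(g); cv2.fillConvexPoly(hull,cv2.convexHull(pts),255); g&=cv2.erode(hull,None)
n,l,st,ce=cv2.connectedComponentsWithStats(g)
for i in range(1,n):
    if st[i,4]>15: print(ce[i],st[i],cast(ce[i],C,0.06).round(4))
cv2.imwrite("pics/crop.png",cv2.resize(p[140:225,190:285,::-1],None,fx=6,fy=6,interpolation=cv2.INTER_CUBIC))
E
```

```text
((232.3642578125, 181.3233642578125), (43.59537124633789, 55.59269332885742), 83.41805267333984) 1692
[[0.652 0.313 0.035]
 [0.663 0.169 0.035]
 [0.549 0.157 0.035]
 [0.537 0.297 0.035]] [0.6   0.234 0.035]
[242.70512821 190.24358974] [238 186  11  10  78] [[0.5682 0.2022 0.06  ]]
[218.82051282 192.87179487] [214 188  10  10  78] [[0.5637 0.2621 0.06  ]]
```

View pics/crop.png

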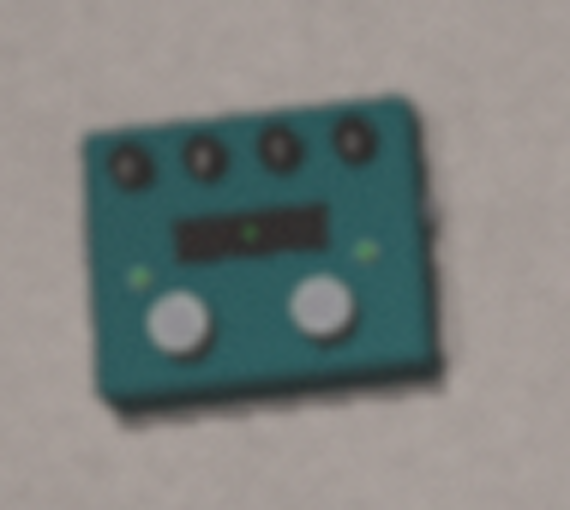

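The crop confirms it: teal case, four black knobs, black tuner window, and the two caps on the near side. The caps in the world frame are R (0.568, 0.202) and L (0.564, 0.262), so the pedal's yaw is about 4.3°. Tool yaw should be 184.3°.

```bash
cat > rem.py <<'E'
from h import *
import sys
t=np.array([float(a) for a in sys.argv[1:4]]); s=env.read_state()
r=R.from_euler("xyz",s["tool_rot"],degrees=True)
q=R.from_euler("xyz",[180,0,float(sys.argv[4])],degrees=True)
print("clock",s["clock"],"tcp",s["tcp_pos"].round(4),s["tool_rot"].round(2),"F",s["ft_force"].round(1),"w",s["grip_width"])
print("shift",(r.inv().apply(t-s["tcp_pos"])*10).round(3),"turn",((r.inv()*q).as_rotvec(degrees=True)/45).round(3))
E
python3 -m handwheel '[[[-0.5,-0.2,0.1,0,0,-0.2,0.53],[-1,-0.38,0.18,0,0,-0.4,0.53],[-1,-0.38,0.18,0,0,-0.5,0.53]]]' 20
python3 rem.py 0.566 0.232 0.32 184.3
```

```text
clock: 0.52
tcp_pos: [0.266, 0.4762, 0.3857]
tool_rot: [-179.8, -0.0, -175.9]
ft_force: [-0.7, 0.0, 0.7]
grip_width: 0.0453
grasp_force: 0.0
clock 0.525 tcp [0.266  0.4762 0.3857] [-1.7984e+02 -2.0000e-02 -1.7589e+02] F [-0.7  0.   0.7] w 0.045263833642668665
shift [-2.818 -2.649  0.663] turn [-0.004 -0.001 -0.004]
```

```bash

python3 -m handwheel '[[[-0.5,-0.45,0.1,0,0,0,0.53],[-0.95,-0.9,0.22,0,0,0,0.53]]]' >/dev/null
python3 -m handwheel '[[[-0.5,-0.45,0.1,0,0,0,0.53],[-0.95,-0.9,0.22,0,0,0,0.53]]]' >/dev/null
python3 -m handwheel '[[[-0.45,-0.42,0.1,0,0,0,0.53],[-0.9,-0.84,0.2,0,0,0,0.53],[-0.9,-0.84,0.2,0,0,0,0.53],[-0.9,-0.84,0.2,0,0,0,0.53]]]'
python3 rem.py 0.566 0.232 0.32 184.3
python3 - <<'E'
from h import *
s=env.read_state(); p,d=optics.read_camera("wrist"); C=cam("wrist",s)
cv2.imwrite("pics/w1.png",p[:,:,::-1])
h,m=teal(p); g=((h[...,1]<70)&(h[...,2]>110)).astype(np.uint8)*255
pts=cv2.findNonZero(m); hull=np.zeros_like(g); cv2.fillConvexPoly(hull,cv2.convexHull(pts),255); g&=cv2.erode(hull,None)
n,l,st,ce=cv2.connectedComponentsWithStats(g)
for i in range(1,n):
    if st[i,4]>200: print(ce[i].round(1),st[i],cast(ce[i],C,0.06).round(4))
E
```

```text
clock: 1.52
tcp_pos: [0.5504, 0.2452, 0.325]
tool_rot: [180.0, -0.1, -175.9]
ft_force: [-0.4, 0.3, 0.5]
grip_width: 0.0452
grasp_force: 0.0
clock 1.525 tcp [0.5504 0.2452 0.325 ] [ 1.7998e+02 -1.1000e-01 -1.7588e+02] F [-0.4  0.3  0.5] w 0.045218115919968625
shift [-0.146 -0.143  0.05 ] turn [ 0.    -0.002 -0.004]
[341.5 253.6] [324 236  36  35 913] [[0.5603 0.2619 0.06  ]]
[252.3 254.6] [235 238  36  34 909] [[0.5653 0.2024 0.06  ]]
```

View pics/w1.png

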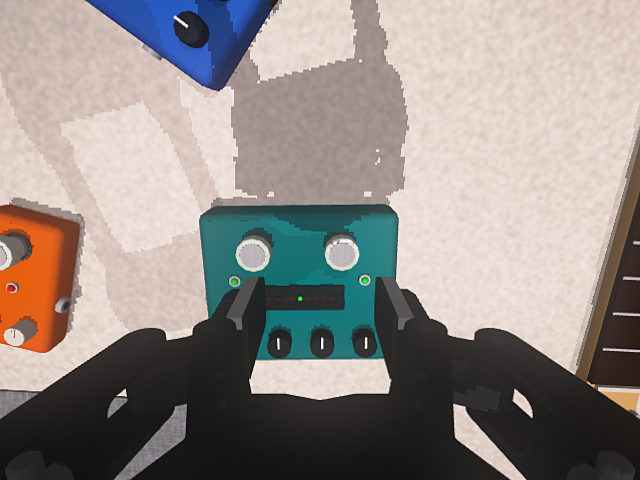

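The wrist view shows the caps at (341,254) and (252,255), which map to (0.560, 0.262) and (0.565, 0.202). That is within 4 mm of the top view, so I'll use a midpoint of (0.564, 0.232). Both fingertips are level. Next I go above the caps.

```bash

python3 -m handwheel '[[[-0.126,-0.143,0.2,0,0,0,0.53],[-0.126,-0.143,0.5,0,0,0,0.53],[-0.126,-0.143,0.7,0,0,0,0.53],[-0.126,-0.143,0.7,0,0,0,0.53],[-0.126,-0.143,0.7,0,0,0,0.53]]]' >/dev/null
python3 rem.py 0.564 0.232 0.233 184.3
python3 - <<'E'
from h import *
s=env.read_state(); p,d=optics.read_camera("wrist")
cv2.imwrite("pics/w2.png",p[:,:,::-1])
E
```

```text
clock 2.2 tcp [0.564  0.233  0.2567] [ 1.7997e+02  9.0000e-02 -1.7574e+02] F [-0.9 -0.5  0.7] w 0.04505516281691517
shift [ 0.001 -0.01   0.237] turn [ 0.001  0.002 -0.001]
```

View pics/w2.png

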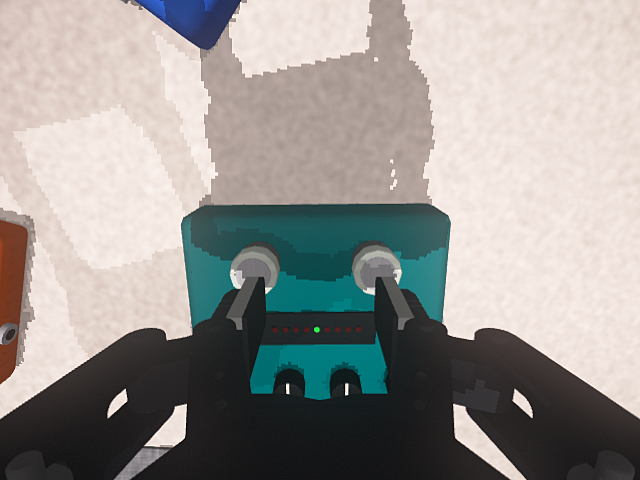

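The fingertips, near pixels (256,280) and (387,280), are lined up with the caps at (255,268) and (377,268). Now I descend in small steps.

```bash

python3 -m handwheel '[[[0,-0.01,0.1,0,0,0,0.53],[0,-0.01,0.18,0,0,0,0.53],[0,-0.01,0.18,0,0,0,0.53],[0,-0.01,0.18,0,0,0,0.53]]]'
python3 -m handwheel '[[[0,0,0.02,0,0,0,0.53],[0,0,0.02,0,0,0,0.53]]]' | egrep 'pos|for'
python3 -m handwheel '[[[0,0,0.02,0,0,0,0.53],[0,0,0.02,0,0,0,0.53]]]'| egrep 'pos|for'
python3 -m handwheel '[[[0,0,0.02,0,0,0,0.53],[0,0,0.02,0,0,0,0.53]]]'| egrep 'pos|for'
```

```text
clock: 2.75
tcp_pos: [0.5644, 0.231, 0.2374]
tool_rot: [180.0, -0.0, -175.8]
ft_force: [0.1, 0.5, -0.0]
grip_width: 0.0451
grasp_force: 0.0
tcp_pos: [0.5643, 0.231, 0.2355]
ft_force: [0.4, 0.6, 0.4]
grasp_force: 0.0
tcp_pos: [0.5643, 0.231, 0.2334]
ft_force: [-0.3, -0.4, 0.7]
grasp_force: 0.0
tcp_pos: [0.5643, 0.231, 0.2313]
ft_force: [0.1, -0.4, -0.5]
grasp_force: 0.0
```

```bash

python3 -m handwheel '[[[0,0,0.02,0,0,0,0.53],[0,0,0.02,0,0,0,0.53]]]' | egrep 'pos|ft_for'
python3 -m handwheel '[[[0,0,0.02,0,0,0,0.53],[0,0,0.02,0,0,0,0.53]]]'| egrep 'pos|ft_for'
```

```text
tcp_pos: [0.5643, 0.2311, 0.2298]
ft_force: [-1.3, -0.6, 4.1]
tcp_pos: [0.5643, 0.231, 0.2277]
ft_force: [-1.2, -0.8, 4.9]
```

```bash

python3 -m handwheel '[[[0,0,0.015,0,0,0,0.53],[0,0,0.015,0,0,0,0.53]]]'| egrep 'pos|ft_for'
```

```text
tcp_pos: [0.5643, 0.2311, 0.2263]
ft_force: [-2.7, -0.6, 4.9]
```

```bash

python3 -m handwheel '[[[0,0,0.012,0,0,0,0.53],[0,0,0.012,0,0,0,0.53]]]'| egrep 'clock|pos|ft_for'
python3 -m handwheel '[[[0,0,0.007,0,0,0,0.53],[0,0,0.007,0,0,0,0.53]]]'| egrep 'clock|pos|ft_for'
```

```text
clock: 4.5
tcp_pos: [0.5643, 0.231, 0.2253]
ft_force: [-0.6, -1.9, 6.9]
clock: 4.75
tcp_pos: [0.5643, 0.2311, 0.2251]
ft_force: [-2.4, -1.0, 8.9]
```

The tool has stalled at z = 0.225, so it is on the hard stop. I'll push very slightly more, hold for 2.5 s, and take a wrist picture during the hold.

```bash

python3 -m handwheel '[[[0,0,0.008,0,0,0,0.53],[0,0,0.008,0,0,0,0.53]]]'| egrep 'clock|pos|ft_for'
python3 - <<'E'
from h import *
s=env.read_state(); print(s["ft_torque"].round(2)); p,d=optics.read_camera("wrist")
cv2.imwrite("pics/w3.png",p[:,:,::-1])
E
python3 -m handwheel '[[[0,0,0,0,0,0,0.53],[0,0,0,0,0,0,0.53],[0,0,0,0,0,0,0.53],[0,0,0,0,0,0,0.53],[0,0,0,0,0,0,0.53],[0,0,0,0,0,0,0.53],[0,0,0,0,0,0,0.53],[0,0,0,0,0,0,0.53],[0,0,0,0,0,0,0.53],[0,0,0,0,0,0,0.53],[0,0,0,0,0,0,0.53],[0,0,0,0,0,0,0.53],[0,0,0,0,0,0,0.53],[0,0,0,0,0,0,0.53],[0,0,0,0,0,0,0.53],[0,0,0,0,0,0,0.53],[0,0,0,0,0,0,0.53],[0,0,0,0,0,0,0.53],[0,0,0,0,0,0,0.53],[0,0,0,0,0,0,0.53]]]'
```

```text
clock: 5.0
tcp_pos: [0.5643, 0.231, 0.2251]
ft_force: [-3.4, -0.9, 14.7]
[-0.26  0.64  0.01]
clock: 7.55
tcp_pos: [0.5643, 0.231, 0.2251]
tool_rot: [180.0, 0.1, -175.8]
ft_force: [-3.7, -1.9, 13.5]
grip_width: 0.0453
grasp_force: 6.5
```

View pics/w3.png

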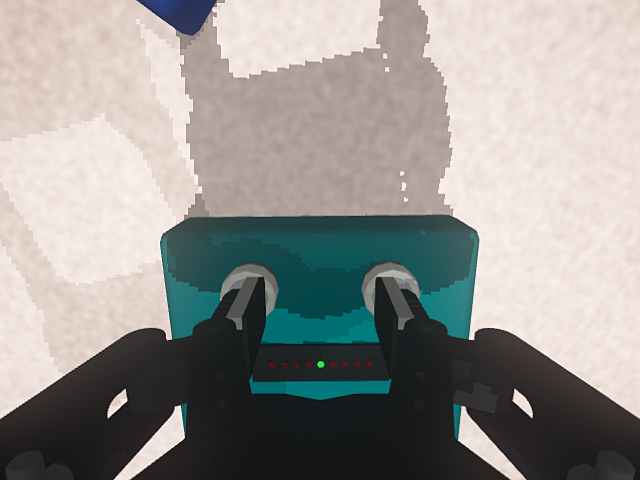

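The picture shows both fingertips on the caps at about (250,285) and (390,285). The force is 13–15 N against 7 N of spring, so both are on their stops and were held for 2.5 s. Now I lift straight up.

```bash

python3 -m handwheel '[[[0,0,-0.03,0,0,0,0.53],[0,0,-0.08,0,0,0,0.53],[0,0,-0.2,0,0,0,0.53],[0,0,-0.5,0,0,0,0.53],[0,0,-0.95,0,0,0,0.53],[0,0,-0.95,0,0,0,0.53],[0,0,-0.95,0,0,0,0.53],[0,0,-0.95,0,0,0,0.53]]]'
python3 - <<'E'
from h import *
s=env.read_state(); p,d=optics.read_camera("wrist"); C=cam("wrist",s)
h,m=teal(p); g=((h[...,1]<70)&(h[...,2]>110)).astype(np.uint8)*255
pts=cv2.findNonZero(m); hull=np.zeros_like(g); cv2.fillConvexPoly(hull,cv2.convexHull(pts),255); g&=cv2.erode(hull,None)
n,l,st,ce=cv2.connectedComponentsWithStats(g)
K,D,M=C
for i in range(1,n):
    if st[i,4]>200:
        q=cast(ce[i],C,0.06)[0]; o=M[:3,3]; u,v=ce[i].astype(int)
        dd=np.median(d[v-5:v+6,u-5:u+6]); ax=M[:3,2]
        print(ce[i].round(1),q.round(4),"z by depth",(o+(q-o)*dd/((q-o)@ax))[2].round(4))
E
```

```text
clock: 8.55
tcp_pos: [0.5639, 0.2309, 0.3169]
tool_rot: [-180.0, -0.2, -175.8]
ft_force: [0.3, -0.9, -0.3]
grip_width: 0.0452
grasp_force: 0.0
[366.6 239.4] [0.5603 0.2619 0.06  ] z by depth 0.0606
[273.5 240.4] [0.5652 0.2025 0.06  ] z by depth 0.0605
```

The caps are back up at 60 mm, the pedal hasn't moved (same cap positions to 0.1 mm), and the arm is clear. Handing in.

```bash
python3 -c "
from cell import workorder
print(workorder.sign_off())"
```

```text
the job is handed in; nothing more can be done
None
```

I pressed both teal footswitches down together, held them about 2.5 s and released them; both sprang back up, the pedal did not move, and the job is handed in (no verdict was returned).

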